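# Run a board carrier under the inspection arch to the backstop

## Robot

A 6-joint arm with a two-finger parallel gripper is mounted at the origin on the work surface. World frame = base frame: x ahead of the robot, y to its left, z up, the work surface at z = 0. Lengths are in m, angles in rad, forces in N, time in s.
With the tool pointing down it reaches from about 0.3 to 0.875 m from the base axis. Payload 6.4 kg.
Tool frame: the origin (TCP) lies between the finger pads; the fingertips stand 11 mm ahead of it and the grasp point (between the pads) lies 8 mm behind it (ctrl.tcp_to_tips is the distance from the TCP to the fingertips, in m); x points along the fingers, z is the direction in which the jaws open and shut, and the axes are right-handed (so a half turn about x gives the same grasp; the last joint's range is limited). The gripper opens to 85 mm and grips with 20 to 120 N. Pads are 22 mm wide; open, the fingers measure 114 mm over their backs; the gripper's body (76 mm by 85 mm) begins 54 mm behind the grasp point. The pads swing forward as they close: fully open they stand 13 mm farther back than shut.
Start: joints at [1.075, 0.181, 1.607, -0, 1.354, -0.206], TCP at [0.164, 0.551, 0.215] pointing down, gripper open.
Joint ranges: [-2.99, 2.99], [-0.89, 2.07], [0.3, 2.58], [-1.14, 4.28], [0, 2.63], [-3.12, 3.12]. Speed limits (rad/s): [2.57, 2.57, 3.01, 3.14, 3.14, 3.14].

## Interface

Orientations are given as a unit quaternion [w, x, y, z].
In Python, from bench import ctrl, eyes, hand_in gives the robot as it stands. The module is installed in compiled form; this text tells all that it offers.
- The arm moves only by the tool step_arm, never from a script. Its arguments are lists of equal length, an entry for each row: "xyz": the shift along the world's x, y, z in mm, a list of three; "spin": the turn about the world's z in rad; "fingers": the opening in per cent of the stroke, from 0 (shut) to 100 (fully open). A call has 1 to 10 rows; each row is the pose to reach, as a shift and turn from the pose commanded when the call began; what a row does not reach only later rows make up. A row lasts 1/10 s, in which the tool goes at most 50 mm and 8.59 degrees, less where a joint would pass 70% of its speed; a pose out of reach is approached as far as the arm can. A call with a gripper value outside its range is refused whole. The fingers move at their own pace and stop on an object; the grip force is fixed at half the most. Time passes only in rows, so rows that repeat a pose let the fingers close. It gives the time, the measured TCP pose, the force and the opening at its end, in the units of the state.
- ctrl.get_obs(): the state, without advancing time (a new reading comes with each control period).
- eyes.camera(name): name is "scene" or "top" or "wrist"; returns the picture (384x512x3 uint8, red, green, blue); there is no depth.
- eyes.camera_model(name): a dict with "vertical_fov" (degrees; the focal length in pixels is half the picture's height over the tangent of half this angle, whatever the lens; pixels are square), "cx", "cy" (the principal point, pixels), "pose" (4x4, takes a point from camera to world coordinates); the wrist camera has in their place "tool_from_camera" (4x4, takes a point from camera to tool coordinates, whose origin is the TCP and whose axes are the tool frame's). Camera axes: x right, y up, looking along -z (the intrinsics and any distortion apply to the point x, -y, -z); pixel columns grow to the right and rows downward; lengths in m; the calibration is good to about 2 mm. A picture is of the moment at which its call begins: read the wrist's pose just before it. camera_model takes no time and is no camera call.
- hand_in(): hands the job in, once; it reports no verdict.
The state is a dict: "time_s": time; "q": joint angles; "dq": joint speeds; "joint_efforts": joint torques, N m; "eef_pos": TCP position; "eef_rot": TCP orientation; "wrist_force": force on the tool from outside, world axes, zero at the start; "torque": the same for the moment, N m; "opening": opening from 0.0 (shut) to 1.0 (fully open).
Only numpy, scipy, OpenCV 4.12 (cv2) and the standard library are available. Lean on these libraries where they do the work, as an engineer would, in place of code of your own. Each camera call takes 0.05 s, during which the arm holds its last target.

## Task

Slide the long board carrier through under the beam of the inspection arch, between its guide rails, from the side where it lies now and on along the lane until it has pushed the backstop's plunger about half way in (not to the bottom). Leave the carrier lying there flat in the lane, let go of it, and do not disturb the other loose things on the bench.

Things in the scene. Friction and masses are not known exactly. Their poses are not given: they have to be found in the camera images.
- carrier: Loose aluminium plate, 100 mm (its x) by 280 mm (its y), 10 mm thick, about 0.45 kg, with a green circuit board and low parts (to 30 mm above the bench) on its middle 120 mm and a grip bar near each end. Both ends alike. Origin: centre of the underside, z up. Starts flat on the bench on the arch's +y side (robot's left), its y within about 0.3 rad of the lane.
- bar_a (a point): Top centre of the carrier's grip bar at its y = +105 mm: upright dark steel block, 50 mm along the carrier's x, 16 mm along its y, from the plate's top (10 mm above the bench) to 45 mm. Pinch it across the 16 mm.
- bar_b (a point): Top centre of the like grip bar at the carrier's y = -105 mm.
- arch: Fixed arch. Origin on the bench under the beam's middle, z up; the lane runs along its y, entry +y, exit -y. Beam 196 mm along x, 40 mm along y, underside 58 mm, top 113 mm above the bench, camera on it to 148 mm; legs outside x = +-68 mm. The bars pass under the beam, a gripper does not: let go of the rear bar before it, take the front bar beyond it.
- lane_mouth (a point): Middle of the lane's entry, on the bench, at the arch's y = +80 mm. Two fixed aluminium rails, 14 mm tall, inner faces at the arch's x = +-53 mm (3 mm play each side of the carrier), run from y = +50 to -220 mm; from +50 to +80 mm they flare open by about 12 mm a side.
- plunger (a joint): Backstop plunger travel, m: 0 out (at start), 0.020 bottomed. Rubber pad, 60 mm wide, 11 mm tall, on the lane's middle line past the exit, 45 mm out of a fixed steel block 22 mm tall. Moves to the arch's -y, stiffly (about 8 N), stays where pushed. Its place varies: free face 300 to 350 mm from the arch's origin, to be found by feel or sight.
- tape_roll: roll of clear packing tape lying flat, 92 mm across, 48 mm tall; a bystander, origin at the centre of its underside
- parts_bin: open blue plastic parts bin, 100 x 120 x 50 mm; a bystander, origin at the centre of its underside
- screwdriver: ordinary screwdriver lying flat; a bystander, origin at the centre of its underside
- spool: metal wire spool standing on its flange, 50 mm across, 35 mm tall; a bystander, origin at the centre of its underside
- mug: white mug, 72 mm across, 90 mm tall; a bystander, origin at the centre of its underside
- flux_bottle: small white bottle, 36 mm across, 90 mm tall; a bystander, origin at the centre of its underside
Mind the look-alikes: they are no part of the job. Several things look just like the part that bears plunger: the one meant starts farthest to the robot's left.

How it is judged:
By the outcome, as a careful person would: the job done as asked, in the order asked, and still so for the second after the job is handed in, with the robot touching nothing.
It also fails if it takes over 67 s, if anything falls off the work surface, if the arm or the gripper's body presses on something with over 40 N, if the wrist force passes 120 N, or if a joint passes its speed limit or range.

## Working session

There is one attempt and no reset: what is moved stays moved. The work goes in short steps, Python scripts to look and compute and a tool call to move; the robot and the scene stay as the last step left them, time stands still between calls to the robot, and variables do not carry over. Pictures are saved under pics/ and viewed, and the job is handed in when it is done.

Besides the shell and the picture viewer there is one more tool, called after "Request:" by a JSON object that holds its "method" and its "body", one argument or row to a line. step_arm: Moves the arm, as the interface text tells. Its arguments: {"type":"object","properties":{"xyz":{"type":"array"},"spin":{"type":"array"},"fingers":{"type":"array"}},"required":["xyz","spin","fingers"]}

```bash
mkdir -p pics; python3 - <<'E'
from bench import ctrl, eyes
import cv2,numpy as np
o=ctrl.get_obs();print({k:np.round(v,3).tolist() for k,v in o.items()})
for n in ["scene","top","wrist"]:
    im=eyes.camera(n);cv2.imwrite(f"pics/{n}0.png",im[:,:,::-1]);m=eyes.camera_model(n);print(n,{k:np.round(v,4).tolist() if not isinstance(v,str) else v for k,v in m.items()})
E
```

```text
{'time_s': 0.0, 'q': [1.075, 0.182, 1.608, -0.0, 1.354, -0.206], 'dq': [-0.0, 0.0, 0.001, 0.0, -0.001, -0.001], 'joint_efforts': [0.0, -44.488, -35.133, -0.0, 0.009, 0.0], 'eef_pos': [0.164, 0.551, 0.214], 'eef_rot': [0.566, -0.423, 0.568, 0.422], 'wrist_force': [0.544, 1.474, 0.64], 'torque': [0.031, 0.023, 0.01], 'opening': 1.003}
scene {'vertical_fov': 54.8792, 'cx': 251.1299, 'cy': 190.5839, 'pose': [[0.0423, -0.7869, 0.6157, 1.1852], [0.999, 0.0229, -0.0394, -0.1303], [0.017, 0.6167, 0.787, 0.9083], [0.0, 0.0, 0.0, 1.0]]}
top {'vertical_fov': 49.9905, 'cx': 249.1892, 'cy': 195.3463, 'pose': [[-0.0886, 0.9736, -0.2105, 0.2602], [-0.996, -0.0878, 0.013, -0.0842], [-0.0058, 0.2108, 0.9775, 1.4008], [0.0, 0.0, 0.0, 1.0]]}
wrist {'vertical_fov': 64.3689, 'cx': 258.3746, 'cy': 190.5961, 'tool_from_camera': [[-0.0005, 0.2653, -0.9642, -0.158], [0.0006, 0.9642, 0.2653, 0.0669], [1.0, -0.0004, -0.0006, 0.0003], [0.0, 0.0, 0.0, 1.0]]}
```

View pics/scene0.png

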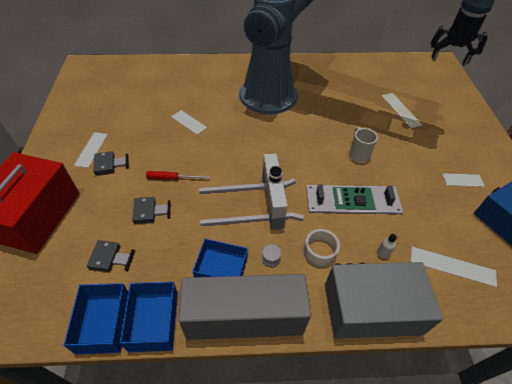

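View pics/top0.png

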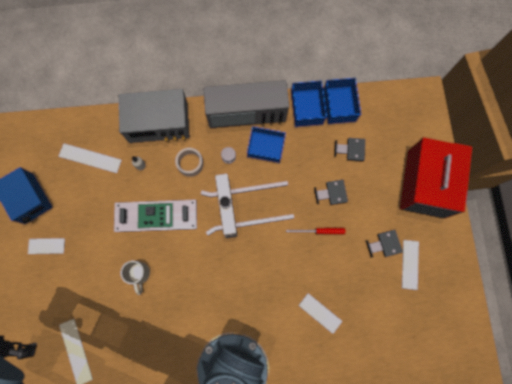

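View pics/wrist0.png

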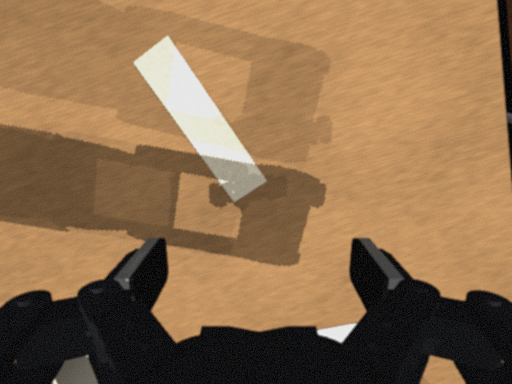

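```bash
cat > h.py <<'E'
import numpy as np,cv2
from bench import ctrl,eyes
from scipy.spatial.transform import Rotation as R
def model(n):
    m=eyes.camera_model(n); f=192/np.tan(np.radians(m["vertical_fov"])/2)
    if n=="wrist":
        o=ctrl.get_obs();T=np.eye(4);w,x,y,z=o["eef_rot"];T[:3,:3]=R.from_quat([x,y,z,w]).as_matrix();T[:3,3]=o["eef_pos"]
        P=T@np.array(m["tool_from_camera"])
    else: P=np.array(m["pose"])
    return f,m["cx"],m["cy"],P
def px2w(M,u,v,z):
    f,cx,cy,P=M; d=P[:3,:3]@np.array([(u-cx)/f,-(v-cy)/f,-1]); return P[:3,3]+d*(z-P[2,3])/d[2]
def w2px(M,p):
    f,cx,cy,P=M; c=P[:3,:3].T@(np.array(p)-P[:3,3]); return np.array([cx+f*c[0]/-c[2],cy-f*c[1]/-c[2]])
def crop(src,dst,x0,y0,x1,y1,s):
    im=cv2.imread(src)[y0:y1,x0:x1]; cv2.imwrite(dst,cv2.resize(im,None,fx=s,fy=s,interpolation=cv2.INTER_CUBIC))
E
python3 -c "
from h import *
crop('pics/scene0.png','pics/c1.png',190,130,430,270,3.3)
crop('pics/scene0.png','pics/c2.png',70,130,310,270,3.3)
crop('pics/top0.png','pics/c3.png',100,130,300,250,4)
crop('pics/top0.png','pics/c4.png',200,120,400,270,4)
"
```

```text
(no output)
```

View pics/c1.png

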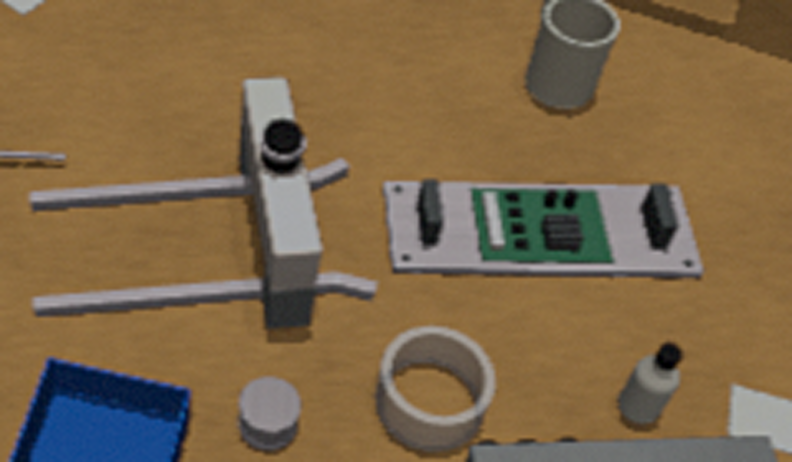

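View pics/c2.png

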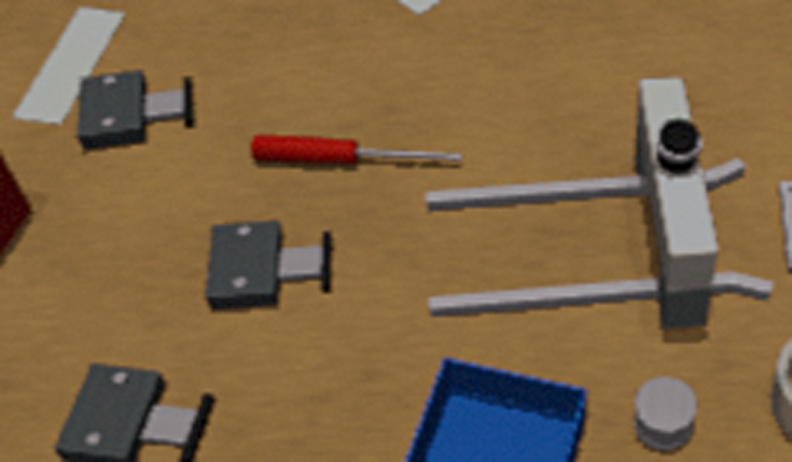

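View pics/c3.png

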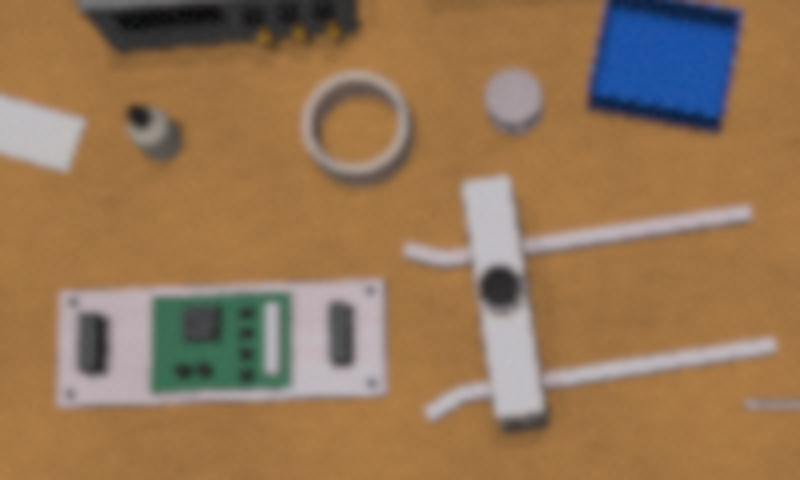

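View pics/c4.png

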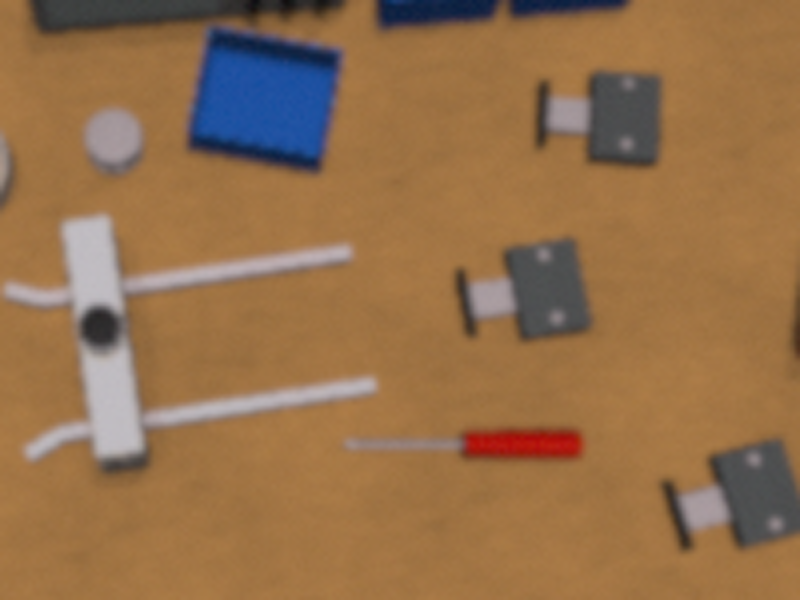

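```bash
cat > m0.py <<'E'
from h import *
T=model("top");S=model("scene")
def t3(u,v,z):return px2w(T,100+(u+.5)/4-.5,130+(v+.5)/4-.5,z)*1000
def t4(u,v,z):return px2w(T,200+(u+.5)/4-.5,120+(v+.5)/4-.5,z)*1000
def s1(u,v,z):return px2w(S,190+(u+.5)/3.3-.5,130+(v+.5)/3.3-.5,z)*1000
def s2(u,v,z):return px2w(S,70+(u+.5)/3.3-.5,130+(v+.5)/3.3-.5,z)*1000
def show(l,f,z,pts):
    print(l,[np.round(f(*p,z)[:2]).tolist() for p in pts])
show("car top",t3,.01,[(60,290),(385,280),(385,393),(58,405)])
show("car sc",s1,.01,[(386,182),(684,187),(701,268),(393,266)])
show("bars top",t3,.045,[(93,314),(341,303),(93,374),(341,363)])
show("beam top",t3,.113,[(463,183),(510,177),(545,415),(498,420)])
show("beam sc",s1,.113,[(245,80),(285,78),(318,246),(273,255)])
show("rails top",t3,.014,[(748,212),(540,245),(772,345),(560,377)])
show("rails sc",s1,.014,[(32,196),(245,181),(34,301),(265,284)])
show("mouth ends top",t3,.014,[(405,248),(428,413)])
show("pad top",t4,.011,[(459,270),(472,333)])
show("pad sc",s2,.011,[(329,234),(330,290)])
show("blk top",t4,.022,[(506,248),(572,240),(590,325),(523,337)])
show("blk sc",s2,.022,[(211,226),(281,222),(278,296),(208,300)])
show("othr",t4,.011,[(541,115),(677,515)])
E
python3 m0.py
```

```text
car top [[578.0, 362.0], [561.0, 82.0], [463.0, 88.0], [478.0, 365.0]]
car sc [[465.0, 90.0], [479.0, 373.0], [572.0, 362.0], [562.0, 83.0]]
bars top [[547.0, 323.0], [537.0, 116.0], [496.0, 324.0], [487.0, 118.0]]
beam top [[613.0, 2.0], [615.0, -37.0], [420.0, -49.0], [419.0, -12.0]]
beam sc [[426.0, -47.0], [425.0, -11.0], [612.0, 0.0], [620.0, -37.0]]
rails top [[592.0, -236.0], [579.0, -54.0], [474.0, -244.0], [463.0, -62.0]]
rails sc [[475.0, -244.0], [463.0, -45.0], [592.0, -238.0], [580.0, -34.0]]
mouth ends top [[587.0, 62.0], [443.0, 52.0]]
pad top [[568.0, -330.0], [512.0, -335.0]]
pad sc [[514.0, -333.0], [576.0, -326.0]]
blk top [[581.0, -371.0], [583.0, -428.0], [508.0, -434.0], [503.0, -375.0]]
blk sc [[510.0, -437.0], [508.0, -375.0], [588.0, -368.0], [590.0, -427.0]]
othr [[701.0, -419.0], [342.0, -486.0]]
```

```bash
cat >> m0.py <<'E'
print()
o=ctrl.get_obs();w,x,y,z=o["eef_rot"];M=R.from_quat([x,y,z,w]).as_matrix();print(M.round(3))
for n,p in dict(mug=(562,100),flux=(640,415),tape=(437,440),spool=(268,440)).items(): print(n,s1(*p,0).round())
def flux(): pass
print("zaxis angle",np.arctan2(M[1,2],M[0,2]))
E
python3 m0.py | sed -n '/^$/,$p'
```

```text
[[-0.001 -0.958  0.286]
 [-0.001  0.286  0.958]
 [-1.     0.    -0.001]]
mug [355. 286.   0.]
flux [713. 271.  -0.]
tape [730.  97.   0.]
spool [725. -42.   0.]
zaxis angle 1.2809929064408576
```

Request:
{"method": "step_arm", "body": {
  "xyz": [
    [357,-228,-65],
    [357,-228,-65],
    [357,-228,-65],
    [357,-228,-65],
    [357,-228,-65],
    [357,-228,-65],
    [357,-228,-65],
    [357,-228,-65],
    [357,-228,-65],
    [357,-228,-65]
  ],
  "spin": [0.235,0.235,0.235,0.235,0.235,0.235,0.235,0.235,0.235,0.235],
  "fingers": [50,50,50,50,50,50,50,50,50,50]
}}

```text
time_s: 1.15
eef_pos: [0.5243, 0.3197, 0.1491]
eef_rot: [0.514, -0.485, 0.515, 0.485]
wrist_force: [-0.4, 1.0, 0.3]
opening: 0.498
```

```bash
python3 - <<'E'
from h import *
o=ctrl.get_obs();print(o["time_s"],o["eef_pos"],o["opening"],o["q"])
import json;M=model("wrist");np.save("w1.npy",np.array([M[0],M[1],M[2],*M[3].ravel()]))
cv2.imwrite("pics/w1.png",cv2.resize(eyes.camera("wrist")[:,:,::-1],None,fx=1.5,fy=1.5))
for p in [(521,323,.045),(512,117,.045)]: print(w2px(M,np.array(p)/[1000,1000,1])*1.5)
E
```

```text
1.15 [0.52427278 0.31972772 0.14907496] 0.49760595521138457 [ 3.55189228e-01  3.30252714e-01  1.56280093e+00 -1.11642264e-03
  1.24942881e+00 -1.15549133e+00]
[392.24693367 271.58667124]
[ 43.47182254 276.78561123]
```

View pics/w1.png

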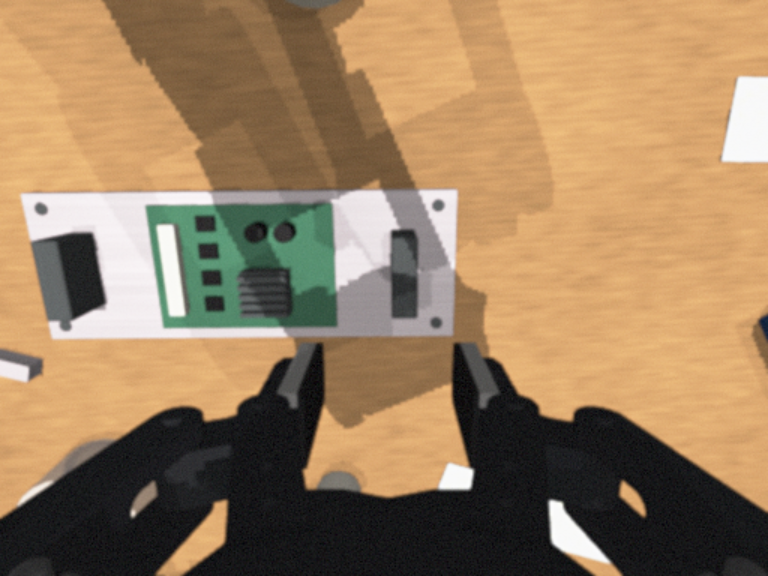

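```bash
python3 - <<'E'
from h import *
a=np.load("w1.npy");M=(a[0],a[1],a[2],a[3:].reshape(4,4))
f=lambda u,v,z:(px2w(M,(u+.5)/1.5-.5,(v+.5)/1.5-.5,z)*1000).round(1)
print("a",[f(*p,.045) for p in [(392,231),(415,231),(391,318),(417,318)]])
print("b",[f(*p,.045) for p in [(33,241),(48,320)]])
print("plate",[f(*p,.010) for p in [(22,194),(457,190),(453,335),(52,338)]])
print(ctrl.get_obs()["eef_pos"])
E
```

```text
a [array([496.9, 324.1,  45. ]), array([497.7, 337.3,  45. ]), array([549.6, 320.5,  45. ]), array([550.6, 336.2,  45. ])]
b [array([490.4, 116.4,  45. ]), array([538.7, 112.6,  45. ])]
plate [array([464.5,  89.6,  10. ]), array([478.4, 366.8,  10. ]), array([576.9, 362.2,  10. ]), array([562.7,  83.8,  10. ])]
[0.52237287 0.32125748 0.14931976]
```

Request:
{"method": "step_arm", "body": {
  "xyz": [
    [4,7,-40],
    [4,7,-80],
    [4,7,-110],
    [4,7,-123],
    [4,7,-123],
    [4,7,-123],
    [4,7,-123],
    [4,7,-123],
    [4,7,-123],
    [4,7,-123]
  ],
  "spin": [0.005,0.005,0.005,0.005,0.005,0.005,0.005,0.005,0.005,0.005],
  "fingers": [50,50,50,50,50,50,50,0,0,0]
}}

```text
time_s: 2.2
eef_pos: [0.5266, 0.3306, 0.0294]
eef_rot: [0.513, -0.488, 0.511, 0.487]
wrist_force: [1.4, 0.9, 0.1]
opening: 0.014
```

Request:
{"method": "step_arm", "body": {
  "xyz": [
    [0,0,0],
    [0,0,0],
    [0,0,0],
    [0,0,0],
    [0,0,0]
  ],
  "spin": [0,0,0,0,0],
  "fingers": [0,0,0,0,0]
}}

```text
time_s: 2.7
eef_pos: [0.5266, 0.3305, 0.0292]
eef_rot: [0.513, -0.488, 0.511, 0.487]
wrist_force: [-0.8, -0.3, 7.3]
opening: 0.001
```

```bash
python3 - <<'E'
from h import *
o=ctrl.get_obs();print(o["time_s"],o["eef_pos"],o["opening"],o["wrist_force"])
w,x,y,z=o["eef_rot"];m=R.from_quat([x,y,z,w]).as_matrix();print(np.arctan2(m[1,2],m[0,2]))
M=model("wrist");np.save("w2.npy",np.array([M[0],M[1],M[2],*M[3].ravel()]))
cv2.imwrite("pics/w2.png",cv2.resize(eyes.camera("wrist")[:,:,::-1],None,fx=1.5,fy=1.5))
cv2.imwrite("pics/t2.png",eyes.camera("top")[:,:,::-1]);crop("pics/t2.png","pics/t2c.png",100,130,300,250,4)
E
```

```text
2.7 [0.52658812 0.33050844 0.0291671 ] 0.0009446883812391457 [-0.79717407 -0.26597271  7.34623103]
1.5208577837408719
```

View pics/w2.png

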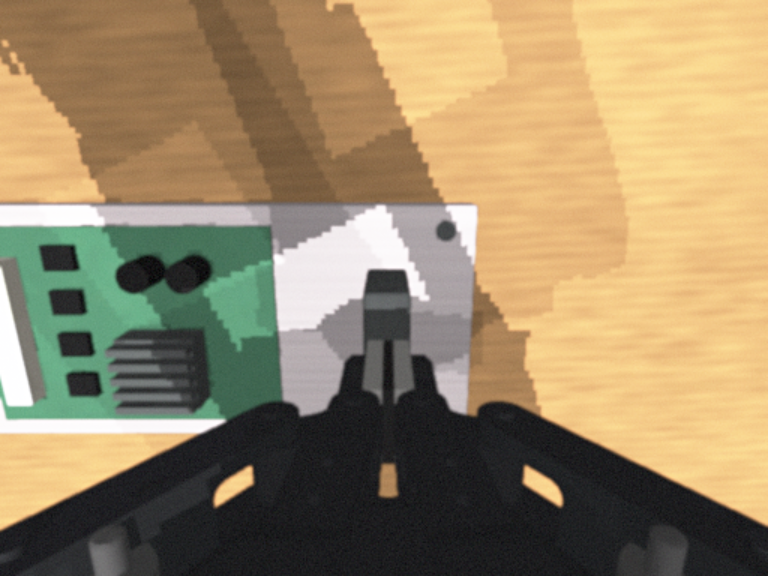

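View pics/t2c.png

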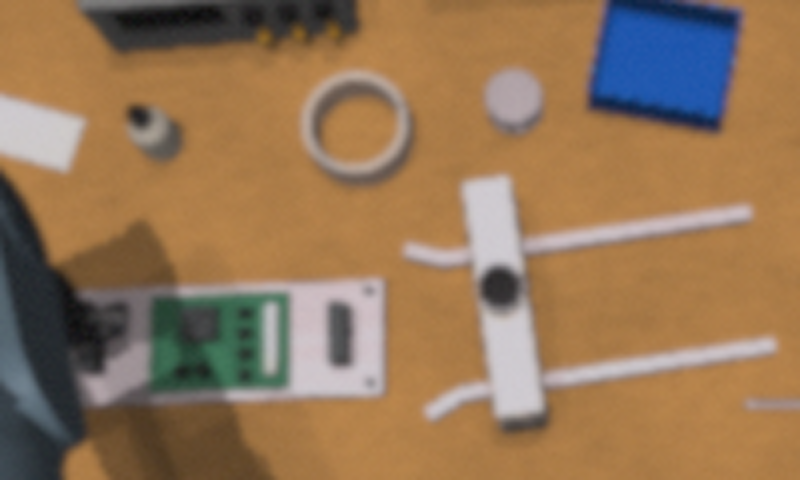

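```bash
python3 - <<'E'
from h import *
a=np.load("w2.npy");M=(a[0],a[1],a[2],a[3:].reshape(4,4));print(M[3].round(3))
g=lambda *p:(w2px(M,np.array(p)/1000)*1.5).round()
for x in (500,525,550):
  for z in (10,45): print(x,z,g(x,330,z),g(x,322,z))
print("tcp",g(526.6,330.5,29),"tips",g(526.6,330.5,18), "tips frontside",g(515,330,18))
f=lambda u,v,z:(px2w(M,(u+.5)/1.5-.5,(v+.5)/1.5-.5,z)*1000).round(1)
print([f(*p,.010) for p in [(477,206),(270,206),(275,432),(467,400)]])
E
```

```text
[[ 0.049 -0.962 -0.268  0.459]
 [ 0.999  0.048  0.012  0.334]
 [ 0.002 -0.268  0.963  0.187]
 [ 0.     0.     0.     1.   ]]
500 10 [382. 265.] [362. 266.]
500 45 [381. 290.] [356. 291.]
525 10 [385. 324.] [366. 325.]
525 45 [385. 361.] [361. 362.]
550 10 [388. 380.] [369. 380.]
550 45 [388. 426.] [366. 427.]
tcp [386. 346.] tips [387. 335.] tips frontside [384. 307.]
[array([478.5, 367.5,  10. ]), array([474.6, 288.4,  10. ]), array([572.7, 278.9,  10. ]), array([561.2, 363.4,  10. ])]
```

```bash
python3 - <<'E'
from h import *
im=eyes.camera("wrist")[:,:,::-1];cv2.imwrite("pics/w3.png",im);crop("pics/w3.png","pics/w3c.png",200,160,330,260,6)
cv2.imwrite("pics/s3.png",eyes.camera("scene")[:,:,::-1]);crop("pics/s3.png","pics/s3c.png",300,100,460,220,5)
o=ctrl.get_obs();print(o["wrist_force"],o["opening"],o["eef_pos"])
E
```

```text
[-0.60602156 -0.46888229  5.94691077] 0.002835987847089545 [0.52661854 0.330525   0.02920552]
```

View pics/w3c.png

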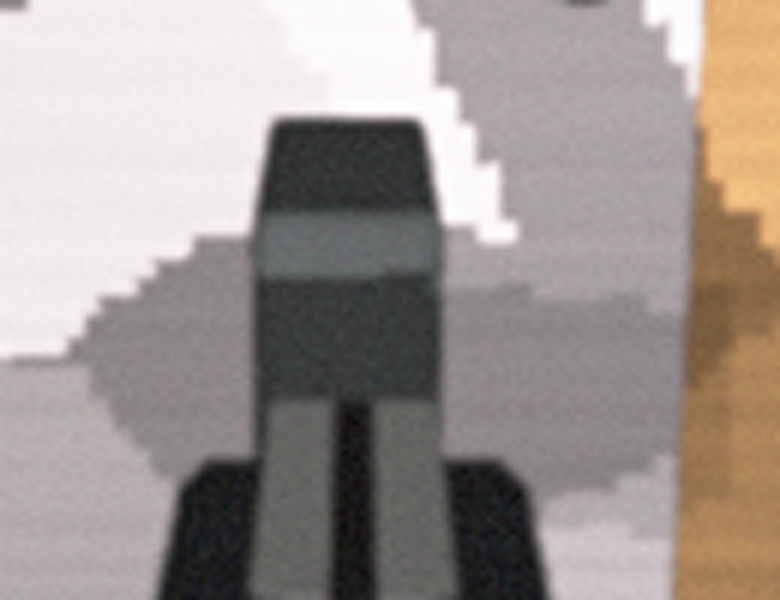

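View pics/s3c.png

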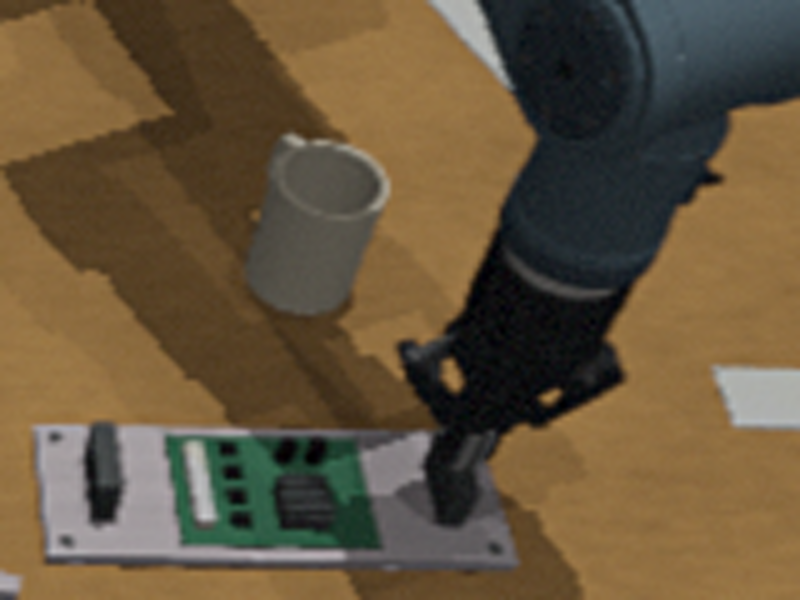

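Request:
{"method": "step_arm", "body": {
  "xyz": [
    [0,0,15],
    [0,0,15],
    [0,0,15],
    [0,0,15],
    [0,0,15]
  ],
  "spin": [0,0,0,0,0],
  "fingers": [50,50,50,50,50]
}}

```text
time_s: 3.4
eef_pos: [0.5249, 0.3299, 0.0419]
eef_rot: [0.512, -0.487, 0.513, 0.487]
wrist_force: [-0.3, -0.0, -0.2]
opening: 0.501
```

```bash
python3 - <<'E'
from h import *
print(ctrl.tcp_to_tips,[a for a in dir(ctrl) if a[0]!='_'])
o=ctrl.get_obs();print(o["time_s"],o["wrist_force"],o["opening"],o["eef_pos"])
im=eyes.camera("wrist")[:,:,::-1];cv2.imwrite("pics/w4.png",im);crop("pics/w4.png","pics/w4c.png",180,140,340,260,5)
E
```

```text
0.011 ['MotionError', 'get_obs', 'tcp_to_tips']
3.4 [-0.27953611 -0.01228225 -0.20784982] 0.5006236085077878 [0.52490628 0.32986063 0.04191603]
```

View pics/w4c.png

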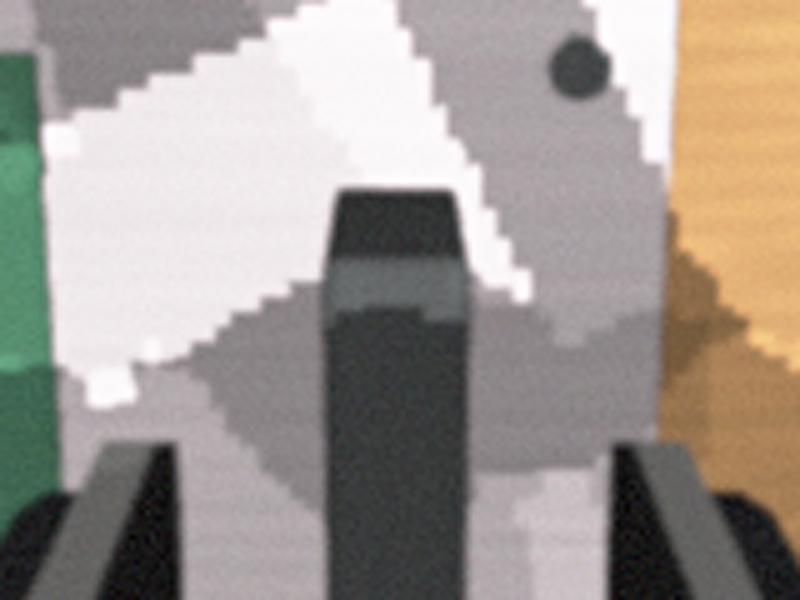

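Request:
{"method": "step_arm", "body": {
  "xyz": [
    [0,0,-10],
    [0,0,-18],
    [0,0,-18],
    [0,0,-18]
  ],
  "spin": [0,0,0,0],
  "fingers": [50,50,50,50]
}}

```text
time_s: 3.85
eef_pos: [0.5248, 0.3298, 0.0235]
eef_rot: [0.512, -0.487, 0.513, 0.488]
wrist_force: [0.2, 0.1, 0.7]
opening: 0.496
```

```bash
python3 - <<'E'
from h import *
o=ctrl.get_obs();print(o["time_s"],o["wrist_force"],o["opening"],o["eef_pos"])
im=eyes.camera("wrist")[:,:,::-1];cv2.imwrite("pics/w5.png",im);crop("pics/w5.png","pics/w5c.png",180,140,340,260,5)
E
```

```text
3.85 [0.187981   0.11950753 0.7271949 ] 0.4955993962487458 [0.52477106 0.3298304  0.02354719]
```

View pics/w5c.png

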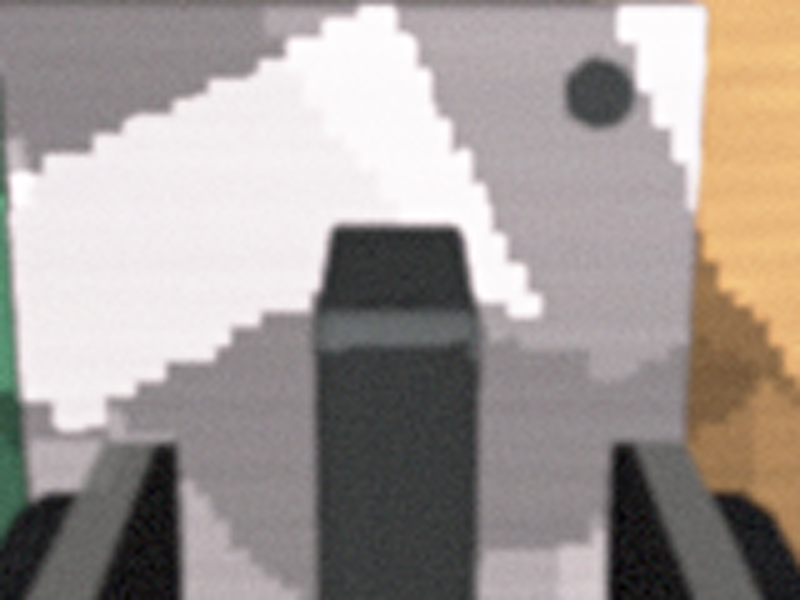

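Request:
{"method": "step_arm", "body": {
  "xyz": [
    [0,0,-6],
    [0,0,-12],
    [0,0,-12],
    [0,0,-12]
  ],
  "spin": [0,0,0,0],
  "fingers": [50,50,50,50]
}}

```text
time_s: 4.3
eef_pos: [0.525, 0.33, 0.012]
eef_rot: [0.512, -0.487, 0.513, 0.487]
wrist_force: [-0.5, 0.3, -0.3]
opening: 0.497
```

Request:
{"method": "step_arm", "body": {
  "xyz": [
    [0,0,-5],
    [0,0,-10],
    [0,0,-10],
    [0,0,-10]
  ],
  "spin": [0,0,0,0],
  "fingers": [50,50,50,50]
}}

```text
time_s: 4.7
eef_pos: [0.5251, 0.33, 0.0021]
eef_rot: [0.512, -0.487, 0.512, 0.487]
wrist_force: [-0.5, 0.0, -0.1]
opening: 0.5
```

```bash
python3 - <<'E'
from h import *
o=ctrl.get_obs();print(o["time_s"],o["wrist_force"],o["opening"],o["eef_pos"])
im=eyes.camera("wrist")[:,:,::-1];cv2.imwrite("pics/w6.png",im);crop("pics/w6.png","pics/w6c.png",160,140,360,290,4)
E
```

```text
4.7 [-0.49362887  0.01331701 -0.08173574] 0.4998526506151072 [0.52507012 0.32995517 0.00206498]
```

View pics/w6c.png

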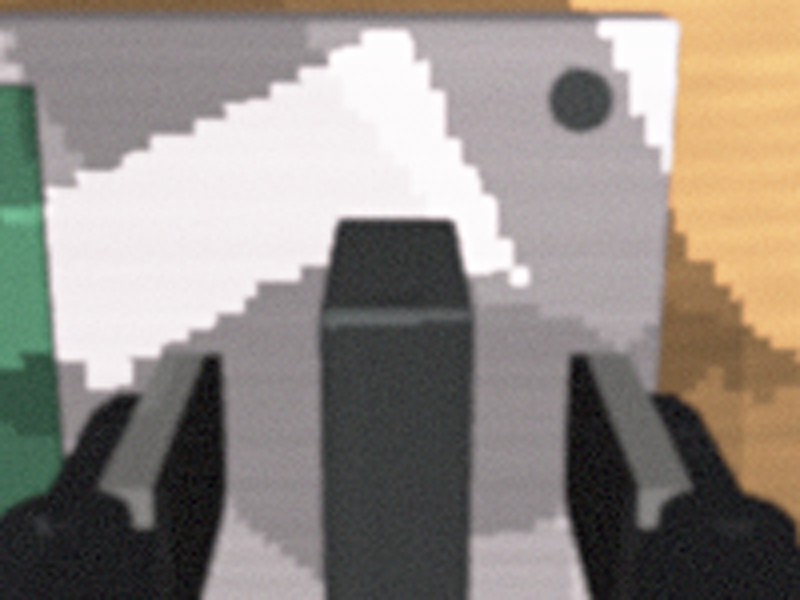

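Request:
{"method": "step_arm", "body": {
  "xyz": [
    [0,0,-2],
    [0,0,-2],
    [0,0,-2],
    [0,0,-2],
    [0,0,-2],
    [0,0,-2]
  ],
  "spin": [0,0,0,0,0,0],
  "fingers": [0,0,0,0,0,0]
}}

```text
time_s: 5.35
eef_pos: [0.5253, 0.3302, 0.0004]
eef_rot: [0.512, -0.487, 0.512, 0.487]
wrist_force: [0.7, 0.5, 0.3]
opening: 0.178
```

```bash
python3 - <<'E'
from h import *
o=ctrl.get_obs();print(o["time_s"],o["wrist_force"],o["opening"],o["eef_pos"])
im=eyes.camera("wrist")[:,:,::-1];cv2.imwrite("pics/w7.png",im);crop("pics/w7.png","pics/w7c.png",160,140,360,290,4)
E
```

```text
5.35 [0.66364457 0.45268111 0.33413715] 0.17828044087082454 [5.25348257e-01 3.30162467e-01 4.28978459e-04]
```

View pics/w7c.png

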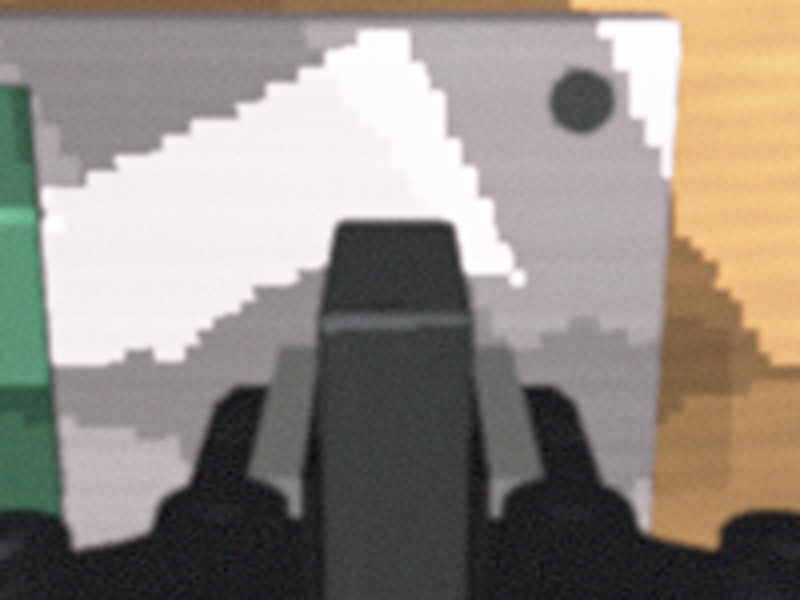

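Request:
{"method": "step_arm", "body": {
  "xyz": [
    [-7,0,0],
    [-14,0,0],
    [-21,0,0],
    [-28,0,0],
    [-28,0,0],
    [-28,0,0],
    [-28,0,0]
  ],
  "spin": [0.03,0.06,0.09,0.113,0.113,0.113,0.113],
  "fingers": [0,0,0,0,0,0,0]
}}

```text
time_s: 6.1
eef_pos: [0.4966, 0.33, 0.0004]
eef_rot: [0.484, -0.515, 0.484, 0.516]
wrist_force: [-3.8, 0.1, 3.6]
opening: 0.178
```

```bash
python3 - <<'E'
from h import *
o=ctrl.get_obs();print(o["time_s"],o["wrist_force"],o["opening"],o["eef_pos"])
w,x,y,z=o["eef_rot"];m=R.from_quat([x,y,z,w]).as_matrix();print(np.arctan2(m[1,2],m[0,2])-np.pi/2)
im=eyes.camera("top")[:,:,::-1];cv2.imwrite("pics/t8.png",im);crop("pics/t8.png","pics/t8c.png",100,130,300,250,4)
im=eyes.camera("scene")[:,:,::-1];cv2.imwrite("pics/s8.png",im);crop("pics/s8.png","pics/s8c.png",190,130,430,270,3.3)
E
```

```text
6.1 [-3.80119151  0.12311427  3.57859993] 0.17810419483457088 [4.96569561e-01 3.30028507e-01 4.11916191e-04]
0.06299192691335476
```

View pics/t8c.png

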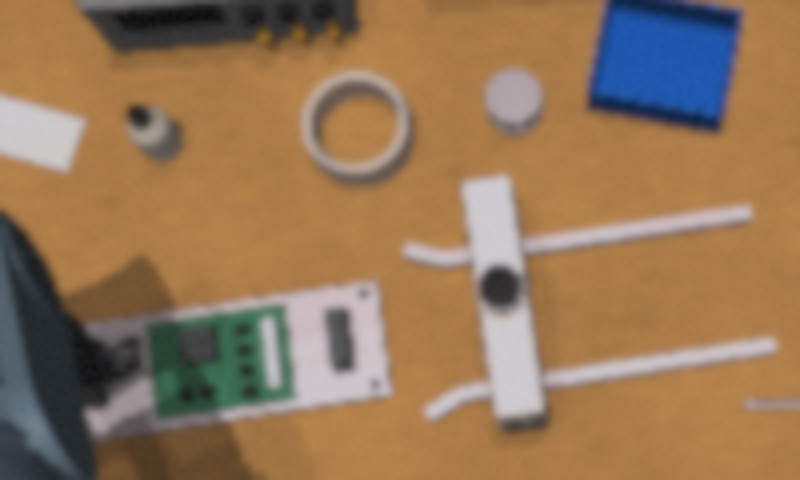

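View pics/s8c.png

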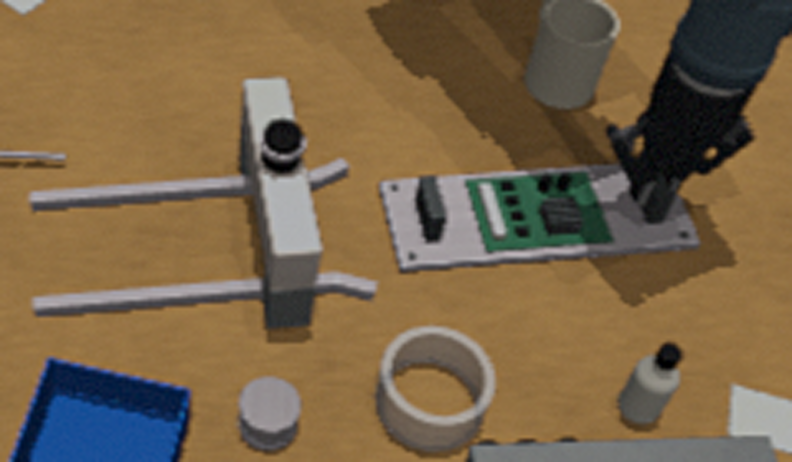

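```bash
cat > m8.py <<'E'
exec(open('m0.py').read().split("show(\"car top")[0])
show("car t",t3,.01,[(375,284),(390,394)])
show("car s",s1,.01,[(381,182),(402,268)])
show("edges t",t3,.01,[(150,310),(155,425)])
show("rail inner t top z14",t3,.014,[(560,247),(740,218),(560,372),(760,341),(440,262)])
E
python3 m8.py
```

```text
car t [[558.0, 91.0], [462.0, 84.0]]
car s [[464.0, 85.0], [564.0, 91.0]]
edges t [[553.0, 285.0], [454.0, 284.0]]
rail inner t top z14 [[576.0, -71.0], [587.0, -228.0], [467.0, -62.0], [479.0, -234.0], [572.0, 33.0]]
```

Request:
{"method": "step_arm", "body": {
  "xyz": [
    [1,-12,0],
    [1.5,-24,0],
    [2.3,-36,0],
    [3,-48,0],
    [3.8,-60,0],
    [4.4,-70,0],
    [5,-80,0],
    [5.7,-90,0],
    [6.3,-100,0],
    [6.3,-100,0]
  ],
  "spin": [0,0,0,0,0,0,0,0,0,0],
  "fingers": [0,0,0,0,0,0,0,0,0,0]
}}

```text
time_s: 7.2
eef_pos: [0.5037, 0.2281, 0.0004]
eef_rot: [-0.484, 0.516, -0.485, -0.515]
wrist_force: [-1.2, -3.8, 0.4]
opening: 0.176
```

```bash
python3 - <<'E'
from h import *
o=ctrl.get_obs();print(o["time_s"],o["wrist_force"],o["torque"],o["opening"],o["eef_pos"])
im=eyes.camera("top")[:,:,::-1];cv2.imwrite("pics/t9.png",im);crop("pics/t9.png","pics/t9c.png",100,130,300,250,4)
E
```

```text
7.2 [-1.17629105 -3.79722838  0.39530168] [-0.45633429 -0.01267803  0.03360645] 0.1761747908465955 [5.03741621e-01 2.28090351e-01 3.88117305e-04]
```

View pics/t9c.png

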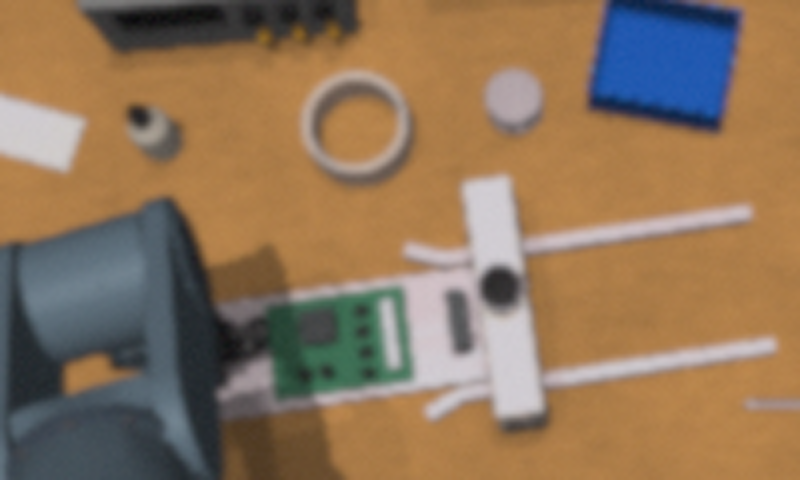

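Request:
{"method": "step_arm", "body": {
  "xyz": [
    [1.1,-18,0],
    [2.3,-36,0],
    [3.4,-54,0],
    [4.5,-72,0],
    [5.7,-90,0],
    [6.8,-108,0],
    [7.9,-126,0],
    [9.1,-144,0],
    [10,-158,0],
    [10,-158,0]
  ],
  "spin": [0,0,0,0,0,0,0,0,0,0],
  "fingers": [0,0,0,0,0,0,0,0,0,0]
}}

```text
time_s: 8.25
eef_pos: [0.5139, 0.0703, 0.0004]
eef_rot: [-0.484, 0.516, -0.485, -0.515]
wrist_force: [0.3, -2.6, 0.3]
opening: 0.181
```

```bash
python3 - <<'E'
from h import *
o=ctrl.get_obs();print(o["time_s"],o["wrist_force"],o["torque"],o["opening"],o["eef_pos"])
im=eyes.camera("top")[:,:,::-1];cv2.imwrite("pics/t10.png",im);crop("pics/t10.png","pics/t10c.png",150,130,350,250,4)
im=eyes.camera("scene")[:,:,::-1];cv2.imwrite("pics/s10.png",im);crop("pics/s10.png","pics/s10c.png",130,100,370,250,3.3)
E
```

```text
8.25 [ 0.31302584 -2.60376554  0.31369824] [-0.35604364 -0.03748064 -0.00609035] 0.18077117613700583 [5.13867641e-01 7.03384195e-02 3.94856663e-04]
```

View pics/t10c.png

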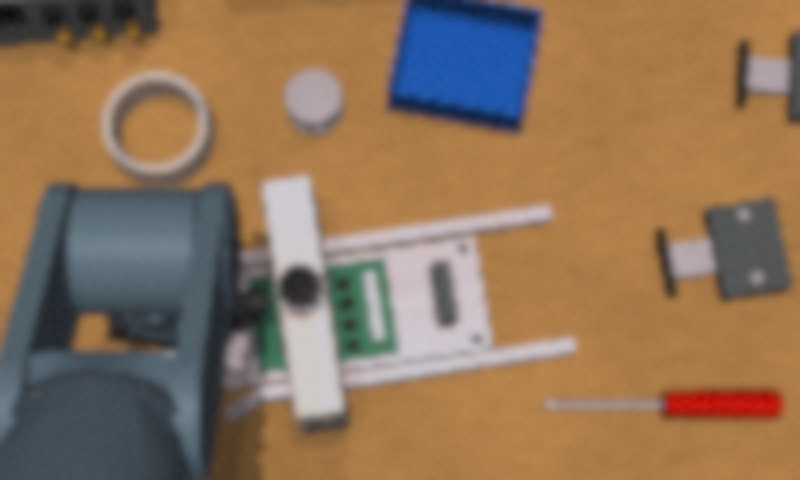

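View pics/s10c.png

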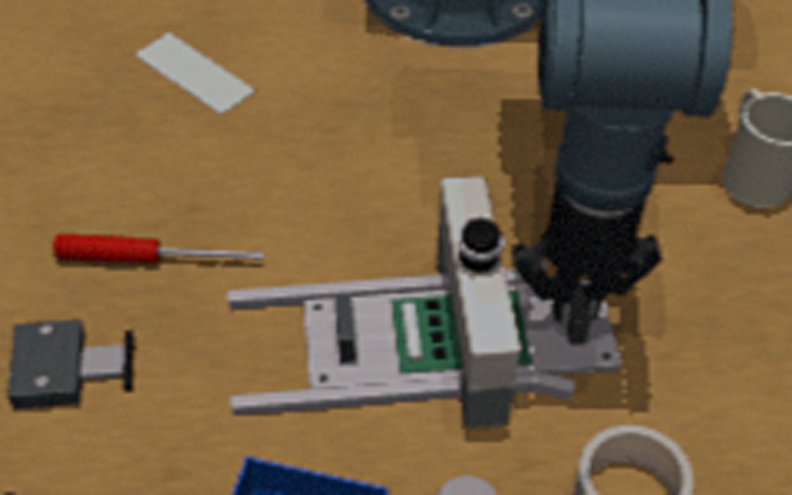

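Request:
{"method": "step_arm", "body": {
  "xyz": [
    [0,-1,0],
    [0,-1,0],
    [0,-1,0],
    [0,-1,30],
    [0,-1,70],
    [0,-1,110],
    [0,-1,150],
    [0,-1,180],
    [0,-1,180],
    [0,-1,180]
  ],
  "spin": [0,0,0,0,0,0,0,0,0,0],
  "fingers": [45,45,45,45,45,45,45,45,45,45]
}}

```text
time_s: 9.35
eef_pos: [0.5138, 0.0714, 0.1809]
eef_rot: [-0.484, 0.516, -0.483, -0.515]
wrist_force: [-0.5, 0.3, -0.7]
opening: 0.45
```

Request:
{"method": "step_arm", "body": {
  "xyz": [
    [3,-40,0],
    [6,-80,0],
    [9,-120,0],
    [12,-160,0],
    [14,-200,0],
    [14,-210,0],
    [14,-210,0],
    [14,-210,-40],
    [14,-210,-80],
    [14,-210,-80]
  ],
  "spin": [0,0,0,0,0,0,0,0,0,0],
  "fingers": [45,45,45,45,45,45,45,45,45,45]
}}

```text
time_s: 10.35
eef_pos: [0.5227, -0.1348, 0.0941]
eef_rot: [0.482, -0.511, 0.485, 0.52]
wrist_force: [-1.0, 1.0, 0.4]
opening: 0.451
```

```bash
python3 - <<'E'
from h import *
o=ctrl.get_obs();print(o["time_s"],o["wrist_force"],o["opening"],o["eef_pos"])
M=model("wrist");np.save("w11.npy",np.array([M[0],M[1],M[2],*M[3].ravel()]))
cv2.imwrite("pics/w11.png",cv2.resize(eyes.camera("wrist")[:,:,::-1],None,fx=1.5,fy=1.5))
E
```

```text
10.35 [-0.99388147  0.97536796  0.35452266] 0.45082478984730223 [ 0.5226571  -0.13477899  0.09414387]
```

View pics/w11.png

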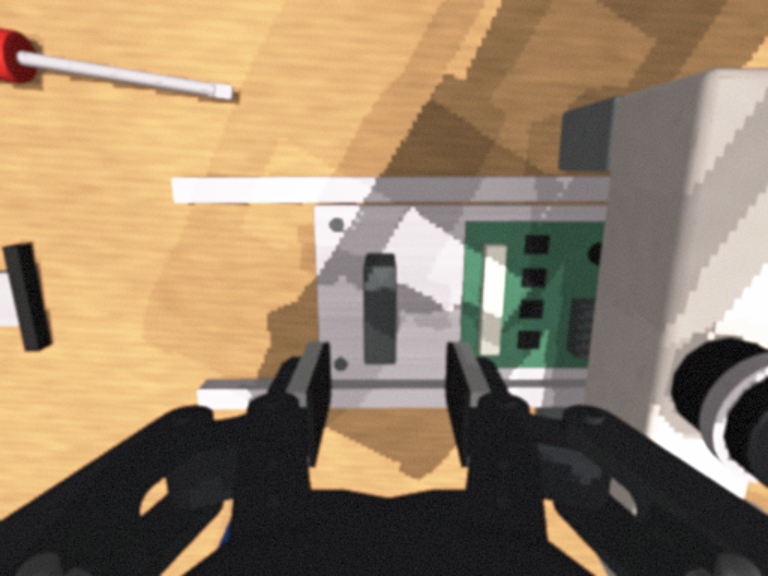

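```bash
python3 - <<'E'
from h import *
a=np.load("w11.npy");M=(a[0],a[1],a[2],a[3:].reshape(4,4))
f=lambda u,v,z:(px2w(M,(u+.5)/1.5-.5,(v+.5)/1.5-.5,z)*1000).round(1)[:2]
print("b",[f(*p,.045) for p in [(364,270),(396,270),(364,363),(396,363)]])
print("front edge",[f(*p,.01) for p in [(315,207),(320,380)]])
print("pad",[f(*p,.011) for p in [(28,243),(50,345)]])
print("rail ends",[f(*p,.014) for p in [(172,179),(174,202),(198,390)]])
print(ctrl.get_obs()["eef_pos"])
E
```

```text
b [array([ 505.3, -146.3]), array([ 504.4, -131.4]), array([ 552.1, -143.9]), array([ 551.1, -128.2])]
front edge [array([ 481.1, -174.8]), array([ 580.2, -169.4])]
pad [array([ 509.7, -325.8]), array([ 567.4, -321.3])]
rail ends [array([ 471.4, -246.8]), array([ 482.9, -246.4]), array([ 588.7, -238.4])]
[ 0.52480916 -0.13594338  0.09734134]
```

Request:
{"method": "step_arm", "body": {
  "xyz": [
    [0,0.5,-30],
    [0,0.5,-60],
    [0,0.5,-85],
    [0,0.5,-100],
    [0,0.5,-100],
    [0,0.5,-100],
    [0,0.5,-100],
    [0,0.5,-100],
    [0,0.5,-100],
    [0,0.5,-100]
  ],
  "spin": [0,0,0,0,0,0,0,0,0,0],
  "fingers": [45,45,45,45,45,45,0,0,0,0]
}}

```text
time_s: 11.4
eef_pos: [0.5291, -0.1389, 0.0024]
eef_rot: [-0.484, 0.517, -0.484, -0.515]
wrist_force: [0.1, 1.2, 6.3]
opening: 0.175
```

Request:
{"method": "step_arm", "body": {
  "xyz": [
    [0,0,0],
    [0,0,0]
  ],
  "spin": [0,0],
  "fingers": [0,0]
}}

```text
time_s: 11.6
eef_pos: [0.5291, -0.1389, 0.0023]
eef_rot: [-0.484, 0.517, -0.484, -0.515]
wrist_force: [-0.3, 2.9, 6.0]
opening: 0.175
```

```bash
python3 - <<'E'
from h import *
o=ctrl.get_obs();print(o["time_s"],o["wrist_force"],o["opening"],o["eef_pos"])
M=model("wrist");np.save("w12.npy",np.array([M[0],M[1],M[2],*M[3].ravel()]))
cv2.imwrite("pics/w12.png",cv2.resize(eyes.camera("wrist")[:,:,::-1],None,fx=1.5,fy=1.5))
E
```

```text
11.6 [-0.25971132  2.86469508  6.02147477] 0.1751149759183467 [ 0.52909326 -0.13891041  0.0023235 ]
```

View pics/w12.png

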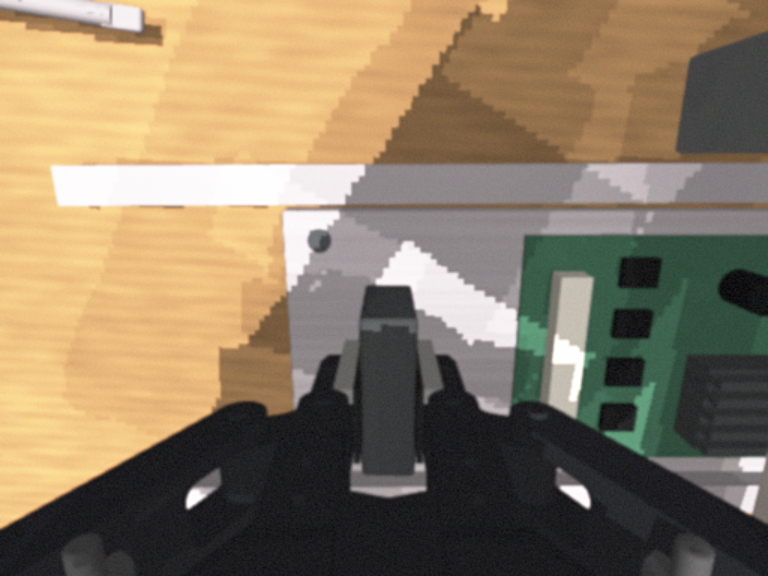

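Request:
{"method": "step_arm", "body": {
  "xyz": [
    [1,-15,2.5],
    [2.2,-35,2.5],
    [3.5,-55,2.5],
    [4.7,-75,2.5],
    [6,-95,2.5],
    [7.2,-115,2.5],
    [8.2,-130,2.5],
    [8.5,-136,2.5],
    [8.5,-136,2.5],
    [8.5,-136,2.5]
  ],
  "spin": [0,0,0,0,0,0,0,0,0,0],
  "fingers": [0,0,0,0,0,0,0,0,0,0]
}}

```text
time_s: 12.65
eef_pos: [0.5361, -0.2743, 0.0028]
eef_rot: [0.484, -0.515, 0.484, 0.516]
wrist_force: [0.4, -0.5, -4.3]
opening: 0.172
```

```bash
python3 - <<'E'
from h import *
o=ctrl.get_obs();print(o["time_s"],o["wrist_force"],o["torque"],o["opening"],o["eef_pos"])
M=model("wrist");np.save("w13.npy",np.array([M[0],M[1],M[2],*M[3].ravel()]))
cv2.imwrite("pics/w13.png",cv2.resize(eyes.camera("wrist")[:,:,::-1],None,fx=1.5,fy=1.5))
im=eyes.camera("top")[:,:,::-1];cv2.imwrite("pics/t13.png",im);crop("pics/t13.png","pics/t13c.png",200,130,360,250,5)
im=eyes.camera("scene")[:,:,::-1];cv2.imwrite("pics/s13.png",im);crop("pics/s13.png","pics/s13c.png",110,140,310,260,4)
E
```

```text
12.65 [ 0.37853417 -0.52594499 -4.26467615] [-0.31120021 -0.09437258 -0.0643546 ] 0.17234453876788158 [ 0.53607366 -0.27432429  0.00281386]
```

View pics/w13.png

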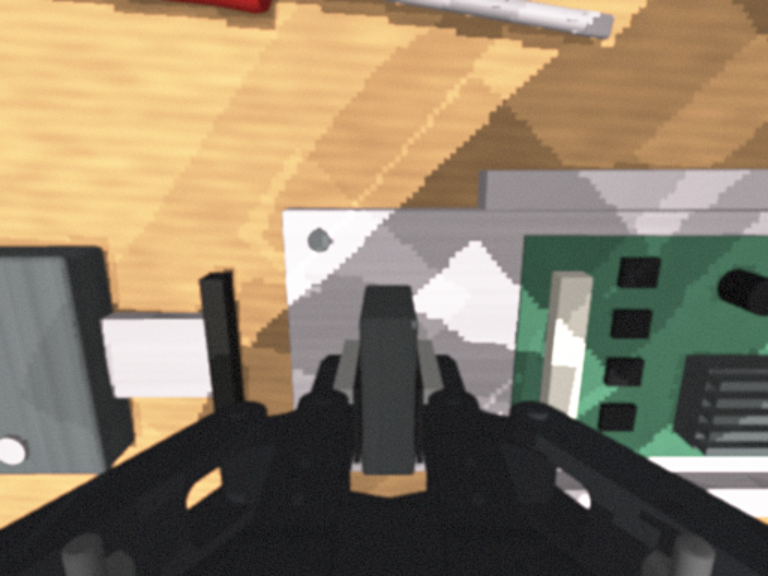

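View pics/s13c.png

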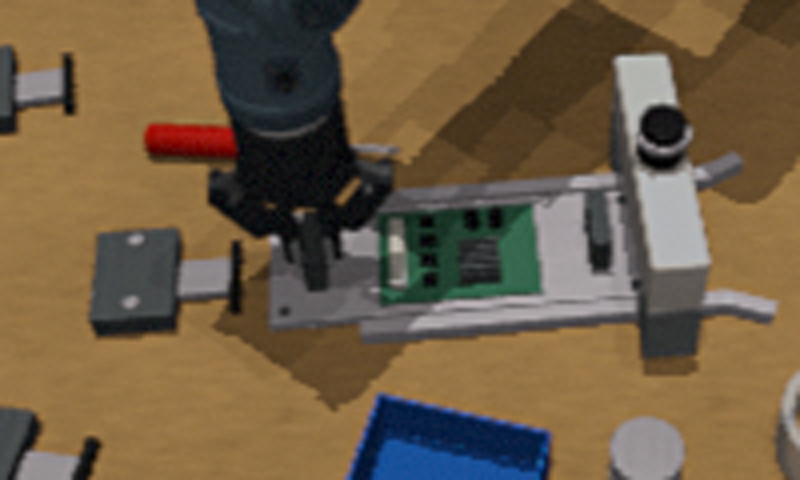

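View pics/t13c.png

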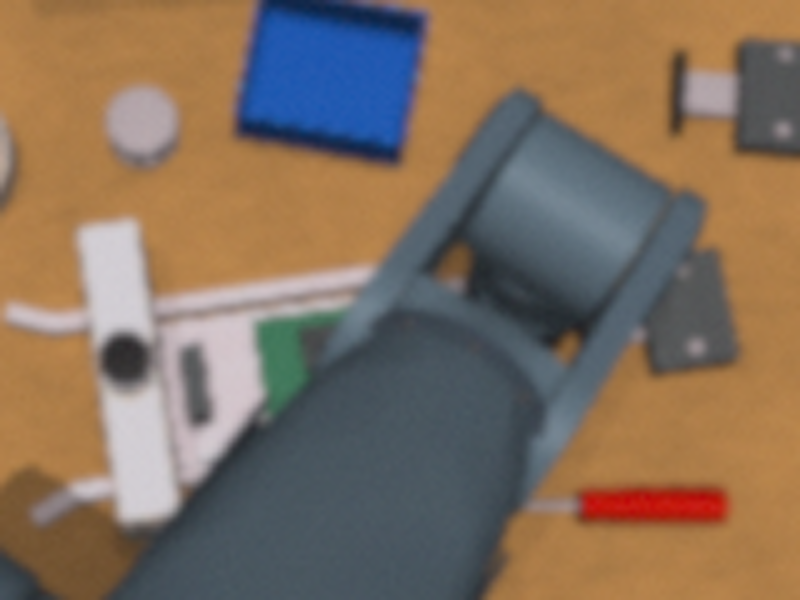

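```bash
python3 - <<'E'
from h import *
a=np.load("w13.npy");M=(a[0],a[1],a[2],a[3:].reshape(4,4))
f=lambda u,v,z:(px2w(M,(u+.5)/1.5-.5,(v+.5)/1.5-.5,z)*1000).round(1)[:2]
p=[f(*q,.011) for q in [(232,272),(240,395)]];e=[f(*q,.01) for q in [(284,210),(293,405)]]
print(p,e, f(236,335,.011),f(289.5,335,.01))
E
```

```text
[array([ 509. , -328.3]), array([ 554.9, -326.6])] [array([ 487.2, -311.1]), array([ 558.3, -307.5])] [ 531.6 -327.5] [ 530.8 -309. ]
```

```bash
python3 -c "
from h import *
crop('pics/w13.png','pics/w13c.png',180,190,330,420,2.6)"
```

```text
(no output)
```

View pics/w13c.png

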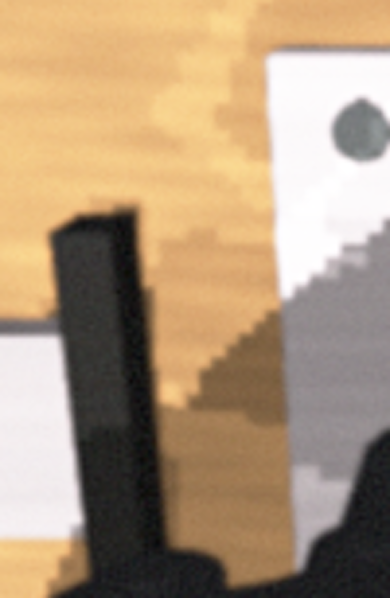

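Request:
{"method": "step_arm", "body": {
  "xyz": [
    [0.3,-5,-1],
    [0.6,-10,-1],
    [0.9,-14,-1],
    [0.9,-14,-1],
    [0.9,-14,-1]
  ],
  "spin": [0,0,0,0,0],
  "fingers": [0,0,0,0,0]
}}

```text
time_s: 13.3
eef_pos: [0.5375, -0.2886, 0.0023]
eef_rot: [-0.484, 0.516, -0.484, -0.515]
wrist_force: [-0.0, 2.9, 3.0]
opening: 0.174
```

Request:
{"method": "step_arm", "body": {
  "xyz": [
    [0,-1,0],
    [0.1,-2,0],
    [0.1,-2,0]
  ],
  "spin": [0,0,0],
  "fingers": [0,0,0]
}}

```text
time_s: 13.6
eef_pos: [0.5374, -0.2897, 0.0023]
eef_rot: [0.484, -0.515, 0.484, 0.516]
wrist_force: [-0.3, 6.2, 5.8]
opening: 0.178
```

Request:
{"method": "step_arm", "body": {
  "xyz": [
    [0,-1,0],
    [0.1,-2,0],
    [0.1,-2,0]
  ],
  "spin": [0,0,0],
  "fingers": [0,0,0]
}}

```text
time_s: 13.9
eef_pos: [0.5375, -0.2917, 0.0024]
eef_rot: [0.484, -0.515, 0.484, 0.516]
wrist_force: [-0.5, 6.4, 6.3]
opening: 0.179
```

Request:
{"method": "step_arm", "body": {
  "xyz": [
    [0,-1,0],
    [0.1,-2,0],
    [0.1,-2,0]
  ],
  "spin": [0,0,0],
  "fingers": [0,0,0]
}}

```text
time_s: 14.2
eef_pos: [0.5375, -0.2936, 0.0023]
eef_rot: [0.484, -0.515, 0.484, 0.516]
wrist_force: [-0.9, 6.3, 5.1]
opening: 0.175
```

```bash
python3 - <<'E'
from h import *
o=ctrl.get_obs();print(o["time_s"],o["wrist_force"],o["eef_pos"])
M=model("wrist");np.save("w14.npy",np.array([M[0],M[1],M[2],*M[3].ravel()]))
cv2.imwrite("pics/w14.png",eyes.camera("wrist")[:,:,::-1]);crop("pics/w14.png","pics/w14c.png",0,130,230,290,3.4)
E
```

```text
14.2 [-0.92100114  6.25540728  5.07332693] [ 0.53752569 -0.29364982  0.00234194]
```

View pics/w14c.png

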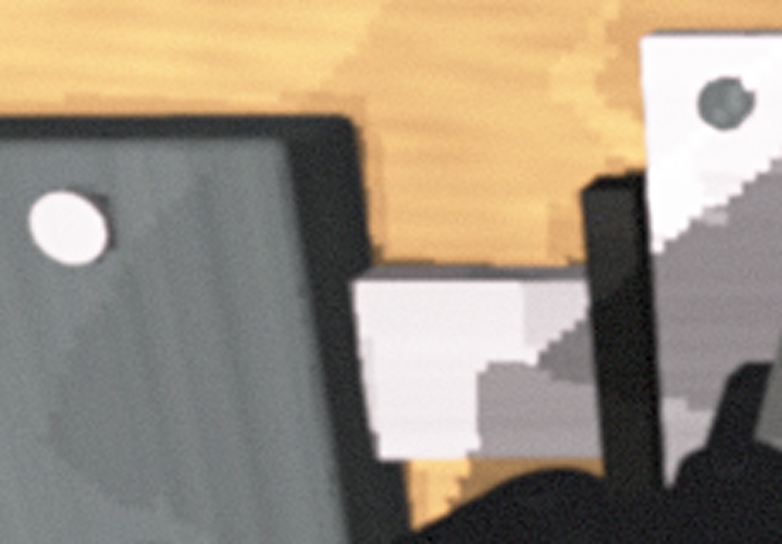

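```bash
python3 -c "
from h import *
crop('pics/w13.png','pics/w13d.png',0,195,345,435,2.2667)"
```

```text
(no output)
```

View pics/w13d.png

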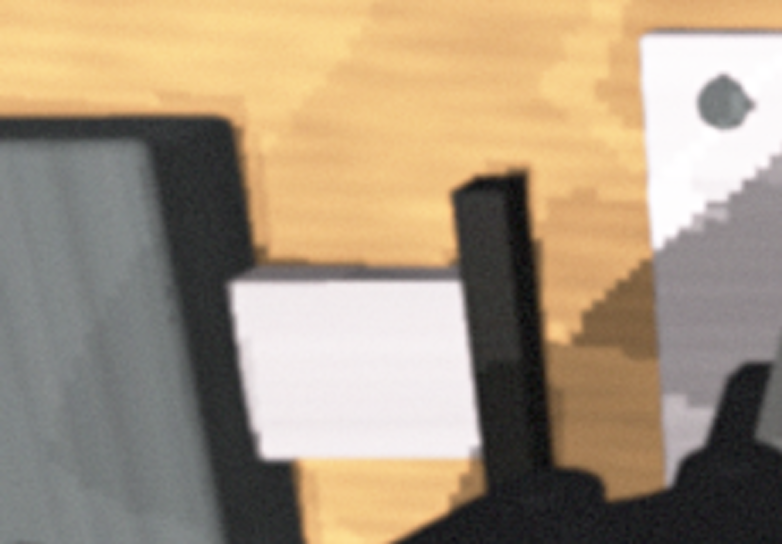

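Request:
{"method": "step_arm", "body": {
  "xyz": [
    [0.1,-1,0.5],
    [0.1,-1,0.5]
  ],
  "spin": [0,0],
  "fingers": [0,0]
}}

```text
time_s: 14.45
eef_pos: [0.5374, -0.2951, 0.0023]
eef_rot: [0.484, -0.515, 0.484, 0.516]
wrist_force: [0.5, 4.3, 1.6]
opening: 0.177
```

Request:
{"method": "step_arm", "body": {
  "xyz": [
    [0.1,-1,0],
    [0.1,-1,0]
  ],
  "spin": [0,0],
  "fingers": [0,0]
}}

```text
time_s: 14.65
eef_pos: [0.5374, -0.2952, 0.0024]
eef_rot: [0.484, -0.515, 0.484, 0.516]
wrist_force: [-0.6, 7.7, 4.5]
opening: 0.176
```

Request:
{"method": "step_arm", "body": {
  "xyz": [
    [0.1,-1,0],
    [0.1,-1,0]
  ],
  "spin": [0,0],
  "fingers": [0,0]
}}

```text
time_s: 14.85
eef_pos: [0.5374, -0.2953, 0.0024]
eef_rot: [0.484, -0.515, 0.483, 0.517]
wrist_force: [-1.0, 11.8, 7.1]
opening: 0.177
```

Request:
{"method": "step_arm", "body": {
  "xyz": [
    [0.1,-1,0],
    [0.1,-1,0]
  ],
  "spin": [0,0],
  "fingers": [0,0]
}}

```text
time_s: 15.05
eef_pos: [0.5373, -0.2955, 0.0023]
eef_rot: [0.485, -0.514, 0.483, 0.517]
wrist_force: [-2.5, 14.3, 8.1]
opening: 0.178
```

Request:
{"method": "step_arm", "body": {
  "xyz": [
    [0.1,-1,0.5],
    [0.2,-2,0.5],
    [0.2,-2,0.5]
  ],
  "spin": [0,0,0],
  "fingers": [0,0,0]
}}

```text
time_s: 15.35
eef_pos: [0.5374, -0.2975, 0.0023]
eef_rot: [0.484, -0.514, 0.483, 0.517]
wrist_force: [-0.7, 13.5, 5.3]
opening: 0.178
```

Request:
{"method": "step_arm", "body": {
  "xyz": [
    [0.1,-1,0],
    [0.2,-2,0],
    [0.2,-2,0]
  ],
  "spin": [0,0,0],
  "fingers": [0,0,0]
}}

```text
time_s: 15.65
eef_pos: [0.5375, -0.2994, 0.0023]
eef_rot: [0.484, -0.514, 0.483, 0.517]
wrist_force: [-0.7, 13.9, 6.0]
opening: 0.172
```

Request:
{"method": "step_arm", "body": {
  "xyz": [
    [0.1,-1,0],
    [0.1,-2,0],
    [0.2,-3,0],
    [0.2,-4,0],
    [0.2,-4,0]
  ],
  "spin": [0,0,0,0,0],
  "fingers": [0,0,0,0,0]
}}

```text
time_s: 16.15
eef_pos: [0.5378, -0.3034, 0.0023]
eef_rot: [0.484, -0.514, 0.483, 0.517]
wrist_force: [-0.9, 12.7, 6.1]
opening: 0.178
```

```bash
python3 - <<'E'
from h import *
o=ctrl.get_obs();print(o["time_s"],o["wrist_force"],o["eef_pos"])
cv2.imwrite("pics/w15.png",eyes.camera("wrist")[:,:,::-1]);crop("pics/w15.png","pics/w15c.png",0,130,230,290,3.4)
E
```

```text
16.15 [-0.92836077 12.69201865  6.1273834 ] [ 0.53776651 -0.30342549  0.00234109]
```

View pics/w15c.png

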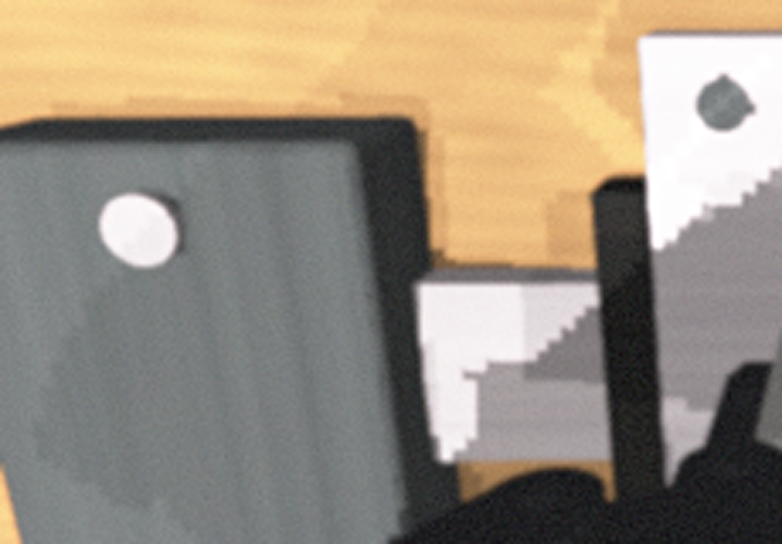

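Request:
{"method": "step_arm", "body": {
  "xyz": [
    [0.1,-1,0],
    [0.1,-1.7,0],
    [0.1,-1.7,0],
    [0.1,-1.7,0]
  ],
  "spin": [0,0,0,0],
  "fingers": [0,0,0,0]
}}

```text
time_s: 16.6
eef_pos: [0.5379, -0.3051, 0.0024]
eef_rot: [0.484, -0.514, 0.483, 0.517]
wrist_force: [-1.0, 13.3, 4.6]
opening: 0.173
```

Request:
{"method": "step_arm", "body": {
  "xyz": [
    [0,1,0.5],
    [0,2,1],
    [0,2.7,1],
    [0,2.7,1]
  ],
  "spin": [0,0,0,0],
  "fingers": [0,0,0,0]
}}

```text
time_s: 17.0
eef_pos: [0.5377, -0.305, 0.003]
eef_rot: [0.484, -0.515, 0.484, 0.516]
wrist_force: [0.4, 2.5, -6.5]
opening: 0.17
```

Request:
{"method": "step_arm", "body": {
  "xyz": [
    [0,0.5,-0.7],
    [0,0.5,-0.7],
    [0,0.5,-0.7],
    [0,0.5,-0.7],
    [0,0.5,-0.7],
    [0,0.5,-0.7]
  ],
  "spin": [0,0,0,0,0,0],
  "fingers": [0,0,40,40,40,40]
}}

```text
time_s: 17.6
eef_pos: [0.5389, -0.3056, 0.0039]
eef_rot: [-0.484, 0.516, -0.484, -0.515]
wrist_force: [-0.7, -0.1, 0.3]
opening: 0.399
```

Request:
{"method": "step_arm", "body": {
  "xyz": [
    [0,0,15],
    [0,0,35],
    [0,0,60],
    [0,0,100],
    [0,0,140],
    [0,0,160],
    [0,0,160],
    [0,0,160]
  ],
  "spin": [0,0,0,0,0,0,0,0],
  "fingers": [40,40,40,40,40,40,40,40]
}}

```text
time_s: 18.4
eef_pos: [0.5385, -0.305, 0.164]
eef_rot: [-0.484, 0.516, -0.484, -0.515]
wrist_force: [-1.1, 0.7, -0.3]
opening: 0.396
```

```bash
python3 - <<'E'
from h import *
o=ctrl.get_obs();print(o["time_s"],o["wrist_force"],o["eef_pos"])
M=model("wrist");np.save("w16.npy",np.array([M[0],M[1],M[2],*M[3].ravel()]))
cv2.imwrite("pics/w16.png",cv2.resize(eyes.camera("wrist")[:,:,::-1],None,fx=1.5,fy=1.5))
im=eyes.camera("scene")[:,:,::-1];cv2.imwrite("pics/s16.png",cv2.resize(im,None,fx=1.5,fy=1.5));cv2.imwrite("pics/s16n.png",im);crop("pics/s16n.png","pics/s16c.png",110,140,310,260,4)
E
```

```text
18.4 [-1.11516771  0.6580268  -0.26867667] [ 0.53849573 -0.30502724  0.16397754]
```

View pics/w16.png

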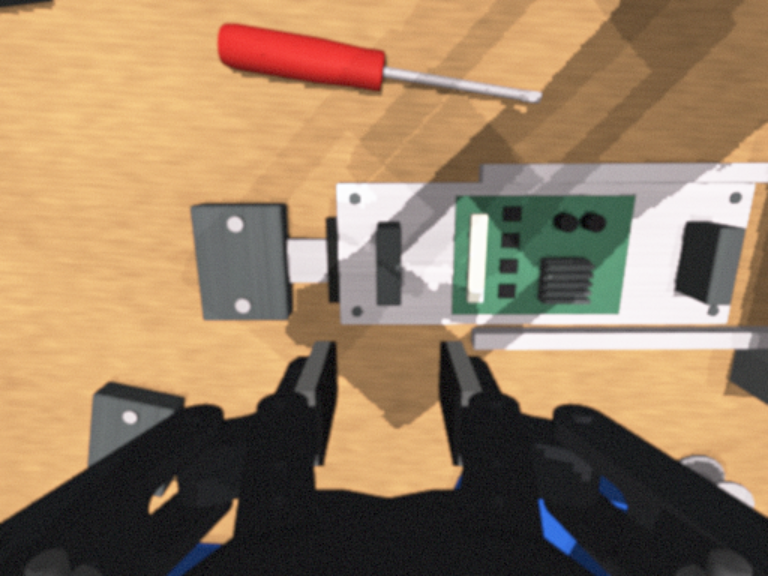

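View pics/s16.png

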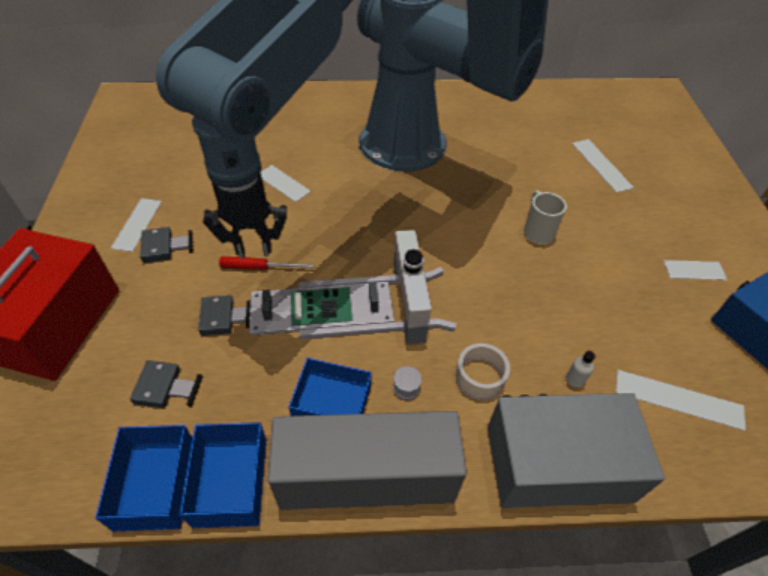

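View pics/s16c.png

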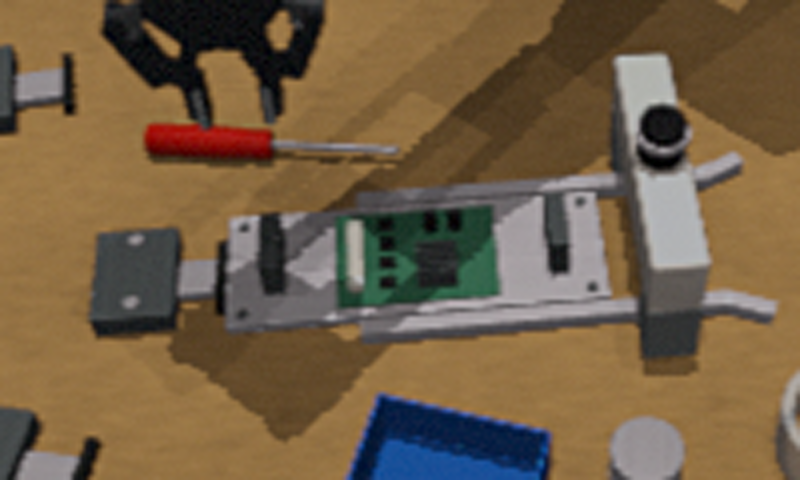

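```bash
python3 - <<'E'
from h import *
a=np.load("w16.npy");M=(a[0],a[1],a[2],a[3:].reshape(4,4))
f=lambda u,v,z:(px2w(M,(u+.5)/1.5-.5,(v+.5)/1.5-.5,z)*1000).round(1)[:2]
print("front",[f(*q,.01) for q in [(337,184),(341,324)]],"rear",[f(*q,.01) for q in [(757,180),(728,324)]])
print("block front",[f(*q,.022) for q in [(286,205),(290,319)]],"pad back edge",f(328,260,.011),"pad front",f(339,254,.011))
o=ctrl.get_obs();print(o["time_s"])
from bench import hand_in;hand_in()
E
```

```text
front [array([ 489.4, -341.8]), array([ 588.2, -335.5])] rear [array([469. , -63.4]), array([570.3, -56.1])]
block front [array([ 504.1, -373.1]), array([ 582.3, -369.9])] pad back edge [ 541.3 -346.2] pad front [ 536.6 -338.7]
18.5
the job is handed in; nothing more can be done
```

The carrier lies flat in the lane, let go, with the plunger pushed in about 10 of its 20 mm. I handed the job in at 18.5 s, with the gripper lifted clear at about 0.16 m.

- **Path:** I took the rear bar, turned the carrier onto the lane line and slid it under the beam. I let go with that bar about 94 mm before the arch, took the front bar beyond it, and pushed on to the plunger.
- **Plunger travel:** I felt the first contact at TCP y = -295.1 mm and stopped at -305.1 mm. Before the last 1.7 mm, the wrist picture showed 8.4 mm of travel and the TCP 8.3 mm. The last picture has the carrier's front edge against the pad, about 33 mm from the block's face, which would be about 12 mm of travel, within that picture's error.
- **Carrier position:** The corners I measured put the carrier between the rails with its front edge on the pad.
- **Other things:** The bystanders and both look-alike backstops looked unmoved in the last scene picture; I did not measure them. The largest wrist force I read was about 16 N.

**First grasp missed:** The fingers shut on top of the rear bar, pressing it with about 7 N and moving nothing. The real fingertips are about 27 mm farther back than the stated TCP-to-tip distance. I opened the fingers, found the true depth in the wrist pictures while lowering, and gripped with the TCP reading about z = 0. The gripper then read 0.18, about right for the 16 mm bar.

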